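# Gauge the fossil bone and hang the gauge up

### The arm

A 7-joint arm with a two-finger parallel gripper is mounted at the origin on the work surface. World frame = base frame: x ahead of the robot, y to its left, z up, the work surface at z = 0. Lengths are in m, angles in rad, forces in N, time in s.
With the tool pointing down it reaches from about 0.4 to 0.925 m from the base axis. Payload 4.1 kg.
Tool frame: the origin (TCP) lies midway between the tips of the shut fingers; the grasp point (between the pads) lies r.pinch_z behind it (r.pinch_z is the distance from the TCP to the grasp point, in m); x points along the fingers, y is the direction in which the jaws open and shut, and the axes are right-handed (so a half turn about x gives the same grasp; the last joint's range is limited). The gripper opens to 85 mm and grips with 20 to 120 N. Pads are 22 mm wide; open, the fingers measure 114 mm over their backs; the gripper's body (76 mm by 85 mm) begins 54 mm behind the grasp point. The pads swing forward as they close: fully open they stand 13 mm farther back than shut.
Start: joints at [-1.294, 0.398, 0.045, 1.537, -0.019, 1.207, -0.051], TCP at [0.239, 0.605, 0.211] pointing down, gripper open.
Joint ranges: [-2.82, 2.82], [-0.49, 2.23], [-1.37, 1.46], [0, 2.46], [-1.36, 4.5], [0.23, 2], [-2.94, 2.94]. Speed limits (rad/s): [2.57, 2.57, 3.14, 3.14, 3.14, 3.14, 3.14].

### API

Orientations are given as a 3x3 rotation matrix whose columns are the frame's x, y, z axes.
In Python, from rig import r gives the robot as it stands. Calls block until the motion is done:
- r.move_ptp(position, orientation): joint-space move of the TCP to a pose.
- r.move_straight(position, rot=None, velocity=0.15): straight line of the TCP; rot=None keeps the orientation; velocity is the mean speed in m/s.
- r.move_j(angles): joint-space move.
- r.gripper_to(opening, newtons=None): opening from 0.0 (shut) to 1.0 (fully open); newtons is the grip in N (None keeps the last); returns when the fingers have stopped.
- r.wait(seconds).
- r.solve_ik(position, orientation): joint angles nearest the present ones, or None.
- r.get_state(): the state.
- r.capture(name): name is "scene" or "top" or "wrist"; returns the picture (384x512x3 uint8, blue, green, red); there is no depth.
- r.camera_model(name): a dict with "fx", "fy", "cx", "cy" (pixels), "rvec" (rotation vector, rad) and "tvec" (3), from world to camera coordinates, as OpenCV has them. Camera axes: x right, y down, z forward; pixel columns grow to the right and rows downward; lengths in m; the calibration is good to about 2 mm. A picture is of the moment at which its call begins: read the wrist's pose just before it. camera_model takes no time and is no camera call; for the wrist camera it gives the pose at the moment of the call.
A pose or a line that the arm cannot do raises r.MotionError and nothing moves.
- r.job_done(): hands the job in, once; it reports no verdict.
The state is a dict: "time_s": time; "qpos": joint angles; "joint_vel": joint speeds; "joint_torque": joint torques, N m; "tcp_pos": TCP position; "orientation": TCP orientation; "force": force on the tool from outside, world axes, zero at the start; "torque": the same for the moment, N m; "width": opening from 0.0 (shut) to 1.0 (fully open).
Only numpy, scipy, OpenCV 4.12 (cv2) and the standard library are available. Lean on these libraries where they do the work, as an engineer would, in place of code of your own. Each camera call takes 0.05 s, during which the arm holds its last target. There are 200 camera calls.

### The job

Take the yellow height gauge out of its sloping cradle and stand it upright astride the fossil bone, both legs flat on the steel plate and the sprung foot on the crown of the bone at the blue band, and keep it there about a second so that it reads the height. Then hang the gauge by its black grip bar across both prongs of the red hook and let go, so that it hangs still. Do not shift the fossil, and leave the bottle, the ammonite and the brush where they are.

Things in the scene. Friction and masses are not known exactly. Their poses are not given: they have to be found in the camera images.
- gauge: Yellow upright frame 124 (y) x 36 (x) x 148 mm (z), 0.47 kg, same either way round. Origin: midway between its legs' undersides, z up to the bar. Legs at y = 50 to 62 mm each side, 100 mm free between; bridge at z = 54 to 66, open window at z = 66 to 126, grip bar on top. Starts leaning in the cradle, top tilted 30 degrees to the cradle's -x.
- gauge_handle (a point): Centre of the gauge's black grip bar: 14 mm thick (gauge x), 22 mm tall (gauge z), 124 mm long (gauge y); 137 mm above the gauge's origin along its z. Axes as the gauge's.
- gauge_foot (a joint): Gauge reading (m): how far its sprung foot (steel disc, 22 mm across, midway between the legs) is pushed up. 0 = level with the legs' undersides, at most 0.047. With the legs on a flat plate it is the height of what is under the foot. A spring (1 to 3 N) pushes it down.
- foot_tip (a point): Centre of the underside of the gauge's sprung foot; on the gauge's z axis.
- specimen: Loose brown fossil limb bone lying in a white plaster bed: 170 mm long (x), 56 mm wide (y), 43 mm tall at its knobbly ends, 0.6 kg. Origin: centre of the bed's underside; x along the bone. The bone's shaft is a cylinder of radius 17 mm, its crown 39 mm above the origin.
- band (a point): Middle of the blue painted band (14 mm wide) round the bone's shaft, on its crown: 22 mm along specimen x and 39 mm above the specimen's underside. Axes as the specimen's.
- plate: Fixed dark steel measuring plate under the specimen, 220 mm (x) by 200 mm (y), 16 mm thick. Origin: centre of its underside; its top is at z = 16 mm.
- cradle: Fixed plywood cradle with a sloping back, base 150 mm (x) by 160 mm (y), 95 mm high. Origin: centre of the underside. The gauge leans on its slope with its legs on two dark ledges, and comes out freely along the gauge's own z.
- hook: Fixed double hook: dark stand, two parallel red prongs pointing to its -x, 68 mm apart (y = -34 and 34 mm), 8 mm thick, top 186 mm above the table. Origin: on the table under the seat. Their crossbar and post stand at x = 85 to 99 mm, no higher than the prongs. The tips turn up at x = -28 mm and end 22 mm above the prongs' top.
- hook_seat (a point): Point midway between the two prongs, level with their top (186 mm above the table), 28 mm behind the upturned tips. A hung gauge has its bar (along hook y) across both prongs here, its bar's centre 11 mm above this point. Axes as the hook's.
- bottle: Bystander: standing amber bottle, 60 mm across, 130 mm tall. Origin: centre of its underside.
- ammonite: Bystander: flat grey-brown round fossil, 80 mm across, 22 mm high. Origin: centre of its underside.
- brush: Bystander: brush lying on the table in front of the robot, to its right. Origin: its underside, about its middle; x along the brush.
Mind the look-alikes: they are no part of the job. Leave any green, pink or turquoise look-alike of the specimen alone.

How it is judged:
On the way:
1. the gauge stands upright on the plate astride the bone, its foot on the blue band and reading the bone's height (39 mm within 2.5 mm), for half a second (value of joint gauge_foot between 0.0365 and 0.0415 m and angle between gauge's own z axis and vertical below 0.05 rad and x of foot_tip in the frame of band between -0.01 and 0.01 m and y of foot_tip in the frame of band between -0.01 and 0.01 m and z of gauge in the frame of plate between 0.012 and 0.0185 m and contact force between gauge and plate above 0.3 N), for 0.5 s.
At the end, for the whole second after the job is handed in: The gauge hangs still by its bar across both prongs: bar centre 6 to 17 mm above the prongs, within 20 mm of their middle sideways, between the tips and 55 mm behind the seat; upright within 7 degrees, foot sprung back to zero (3 mm); the fossil within 12 mm of its start (x of gauge_handle in the frame of hook_seat between -0.026 and 0.055 m and y of gauge_handle in the frame of hook_seat between -0.02 and 0.02 m and z of gauge_handle in the frame of hook_seat between 0.006 and 0.017 m and angle between gauge's own z axis and vertical below 0.12 rad and contact force between gauge and hook above 1.5 N and linear speed of gauge below 0.03 m/s and angular speed of gauge below 0.4 rad/s and value of joint gauge_foot below 0.003 m and distance of specimen from where it was at the start of the episode below 0.012 m); the robot touches nothing.
It fails at once if the fossil specimen is shifted by more than 12 mm (distance of specimen from where it was at the start of the episode above 0.012 m).
It fails at once if the bottle is moved by more than 25 mm (distance of bottle from where it was at the start of the episode above 0.025 m).
It fails at once if the ammonite is moved by more than 25 mm (distance of ammonite from where it was at the start of the episode above 0.025 m).
It fails at once if the brush is moved by more than 25 mm (distance of brush from where it was at the start of the episode above 0.025 m).
It also fails if it takes over 64 s, if anything falls off the work surface, if the arm or the gripper's body presses on something with over 40 N, if the wrist force passes 120 N, or if a joint passes its speed limit or range.

## Working session

There is one attempt and no reset: what is moved stays moved. The work goes in short steps, each a Python script; the robot and the scene stay as the last script left them, time stands still between calls to the robot, and variables do not carry over. Pictures are saved under pics/ and viewed, about 8 in all and at most 12, crops included, and the job is handed in when it is done.

```bash
ls; mkdir -p pics; python3 - <<'E'
from rig import r
import cv2,numpy as np
for n in ("scene","top"):
    im=r.capture(n); cv2.imwrite(f"pics/{n}0.png",im)
    m=r.camera_model(n); print(n,m)
    R=cv2.Rodrigues(np.array(m["rvec"]))[0]; print(-R.T@np.array(m["tvec"]).ravel())
print(r.pinch_z, r.get_state())
E
python3 -c "
import cv2,numpy as np
a=cv2.imread('pics/scene0.png');b=cv2.imread('pics/top0.png')
cv2.imwrite('pics/s0.png',cv2.resize(a,(800,600),interpolation=cv2.INTER_CUBIC));cv2.imwrite('pics/t0.png',cv2.resize(b,(800,600),interpolation=cv2.INTER_CUBIC))"
```

```text
pics
scene {'fx': 442.70130822025453, 'fy': 442.70130822025453, 'cx': 253.274135439873, 'cy': 198.66562098993316, 'rvec': array([ 1.51920377,  2.17238448, -0.77797525]), 'tvec': array([ 0.13160582, -0.2866652 ,  1.57681318])}
[1.18441768 0.30491711 1.04403886]
top {'fx': 367.6154026921991, 'fy': 367.6154026921991, 'cx': 251.8311401189179, 'cy': 188.35724129198627, 'rvec': array([ 2.11228552, -2.16320541,  0.16127979]), 'tvec': array([0.09601311, 0.50269222, 1.04003621])}
[0.33722813 0.0803566  1.10608015]
0.0187 {'time_s': 0.1, 'qpos': array([-1.29402925,  0.39909917,  0.04505755,  1.53777723, -0.01870155,
        1.20688776, -0.05070942]), 'joint_vel': array([ 0.00102283, -0.00269442, -0.00104135, -0.00239598, -0.00144199,
       -0.00026545,  0.00101105]), 'joint_torque': array([ 3.53580021e-03, -4.76260972e+01,  1.37033567e+00, -2.54953605e+01,
        1.18629224e-02,  4.95969827e-03, -1.43269767e-05]), 'tcp_pos': array([0.23830803, 0.60408182, 0.21026966]), 'orientation': array([[-5.21811240e-04,  3.66909383e-01,  9.30256541e-01],
       [-1.67021776e-03,  9.30255050e-01, -3.66909732e-01],
       [-9.99998469e-01, -1.74518862e-03,  1.27401028e-04]]), 'force': array([ 0.59153529, -0.17630261,  0.05969715]), 'torque': array([-0.02803291, -0.00520938, -0.04072285]), 'width': 0.9974549672394856}
```

View pics/s0.png

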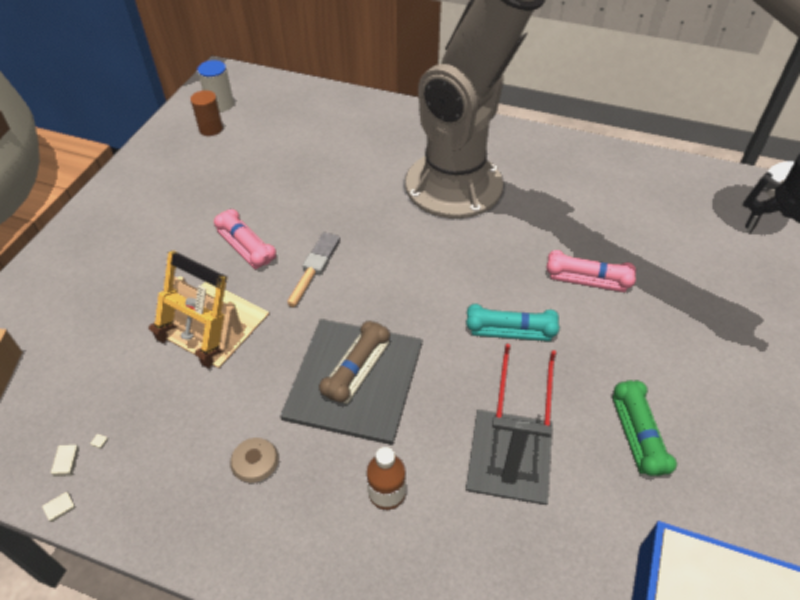

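View pics/t0.png

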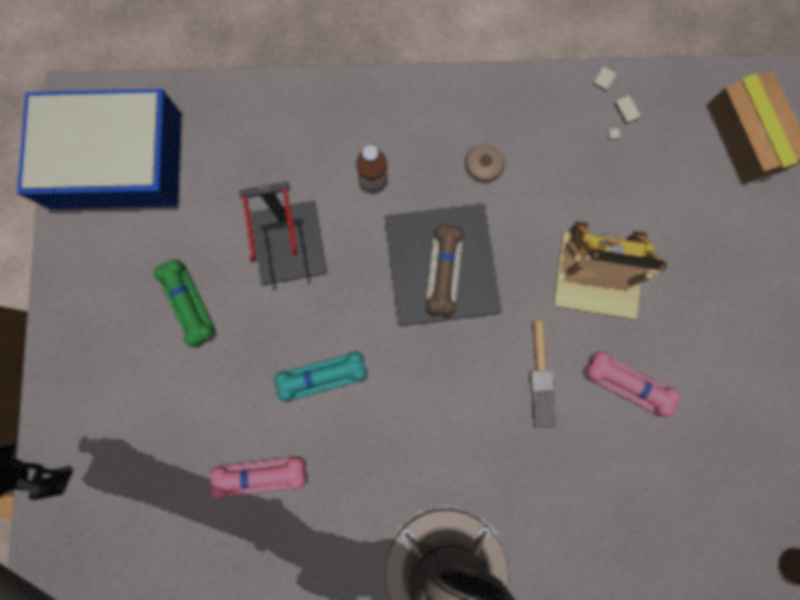

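Candidates for the fossil (top view, 800 px scale): brown bone on the steel plate (445,270), pinks (633,384) and (258,476), turquoise (320,376), green (184,302). I choose the brown one in the white bed on the plate. There is only one yellow gauge (610,250) and one red hook (270,225). I'll triangulate roughly first.

```bash
cat > h.py <<'E'
import cv2,numpy as np
from scipy.optimize import least_squares
def P(m):
    R=cv2.Rodrigues(np.array(m["rvec"]))[0]; t=np.array(m["tvec"]).ravel()
    K=np.array([[m["fx"],0,m["cx"]],[0,m["fy"],m["cy"]],[0,0,1]]); return K,R,t
def onz(m,uv,z):
    K,R,t=P(m); d=R.T@np.linalg.inv(K)@np.array([uv[0],uv[1],1.]); c=-R.T@t
    return c+d*(z-c[2])/d[2]
def proj(m,X):
    K,R,t=P(m); p=(np.atleast_2d(X)@R.T+t)@K.T; return p[:,:2]/p[:,2:]
def tri(obs):  # [(model,uv)]
    A=[];b=[]
    for m,uv in obs:
        K,R,t=P(m); d=R.T@np.linalg.inv(K)@np.array([uv[0],uv[1],1.]); d/=np.linalg.norm(d); c=-R.T@t
        Q=np.eye(3)-np.outer(d,d); A.append(Q); b.append(Q@c)
    A=np.vstack(A);b=np.hstack(b); x=np.linalg.lstsq(A,b,rcond=None)[0]; return x,np.linalg.norm(A@x-b)
E
python3 - <<'E'
from rig import r
from h import *
import pickle
S=r.camera_model("scene");T=r.camera_model("top"); pickle.dump((S,T),open("cams.pkl","wb"))
k=1.5625
for n,s,t in [("barA",(170,257),(570,250)),("barB",(226,280),(663,265)),("tipL",(507,346),(253,259)),("tipR",(554,353),(295,253)),("band",(350,366),(446,257)),("legA",(160,330),(580,228)),("legB",(208,355),(640,240))]:
    print(n,*tri([(S,np.array(s)/k),(T,np.array(t)/k)]))
for n,t,z in [("plate",[(386,215),(485,205),(500,313),(398,325)],.016),("cradle",[(564,232),(555,305),(637,318)],0),("brush",[(540,322),(543,425)],0.01),("bottle",[(370,153)],.13),("amm",[(486,162)],.022)]:
    for q in t: print(n,onz(T,np.array(q)/k,z))
a=cv2.imread("pics/scene0.png");b=cv2.imread("pics/top0.png")
def crop(im,x,y,w,h): return cv2.resize(im[y:y+h,x:x+w],(400,300),interpolation=cv2.INTER_CUBIC)
g=np.vstack([np.hstack([crop(a,90,155,88,66),crop(b,345,135,88,66)]),np.hstack([crop(a,175,200,100,75),crop(b,240,125,88,66)])])
cv2.imwrite("pics/m1.png",g)
g=np.vstack([np.hstack([crop(a,290,215,80,60),crop(b,145,110,80,60)]),np.hstack([crop(a,295,255,80,60),crop(b,345,135,44,33)])])
cv2.imwrite("pics/m2.png",g)
E
```

```text
barA [ 0.56927686 -0.25472132  0.21842316] 0.0849995345609089
barB [ 0.51825081 -0.32550367  0.13075121] 0.07395981236385113
tipL [0.54828363 0.27386566 0.21488832] 0.04536660413377365
tipR [0.54706147 0.27739603 0.19698507] 0.05051735058402592
band [ 0.57191819 -0.01538581  0.0476058 ] 0.0016921708377499757
legA [ 0.63109665 -0.30067051  0.08305803] 0.05772832025464115
legB [ 0.59763806 -0.35322275 -0.01257147] 0.07434950114908426
plate [0.66651336 0.09512453 0.016     ]
plate [ 0.6819133  -0.09998725  0.016     ]
plate [ 0.46747839 -0.11832228  0.016     ]
plate [0.44916289 0.07687489 0.016     ]
cradle [ 0.62760089 -0.25606999  0.        ]
cradle [ 0.48243091 -0.22856479  0.        ]
cradle [ 0.45329874 -0.38484647  0.        ]
brush [ 0.44902115 -0.19493929  0.01      ]
brush [ 0.25647952 -0.18842428  0.01      ]
bottle [0.7475986  0.11977286 0.13      ]
amm [ 0.76821855 -0.1052064   0.022     ]
```

View pics/m1.png

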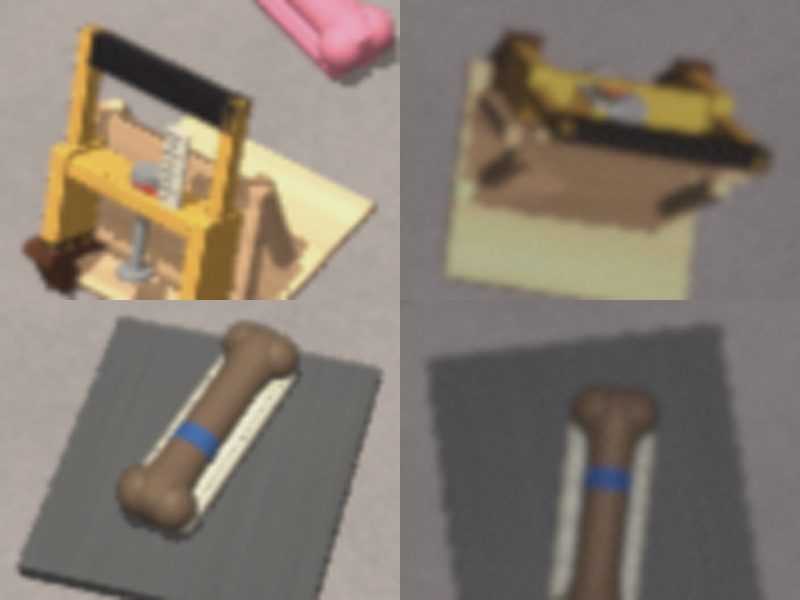

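View pics/m2.png

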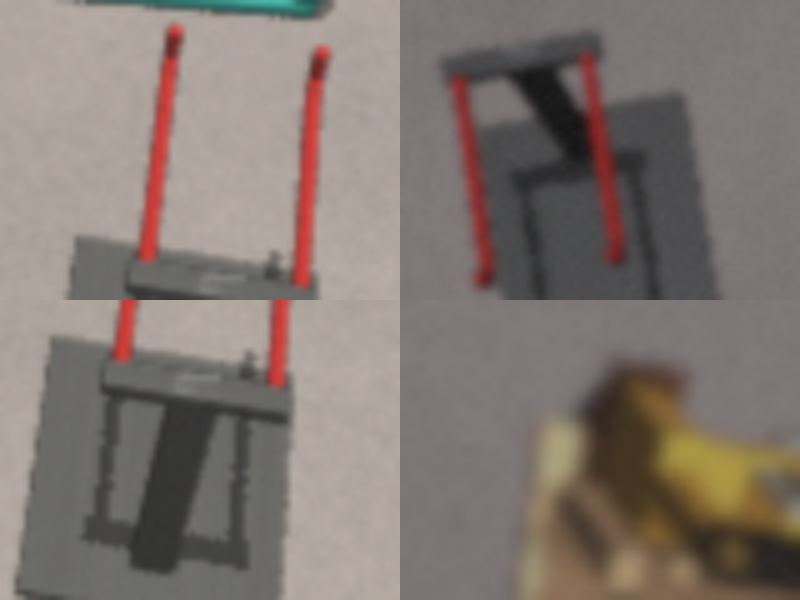

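The four views show the gauge with the black bar nearest the robot, the brown bone with its band towards +x, and the two red prongs pointing at the robot. My first match swapped left and right between the cameras. I'll redo it using crop pixels.

```bash
python3 - <<'E'
from rig import r
from h import *
import pickle
S,T=pickle.load(open("cams.pkl","rb"))
def s(o,k,p): return np.array(o)+np.array(p)*k
for n,a,b in [
 ("bar+y",s((90,155),.22,(243,112)),s((345,135),.22,(148,122))),
 ("bar-y",s((90,155),.22,(95,47)),s((345,135),.22,(365,156))),
 ("tip+y",s((290,215),.2,(320,52)),s((145,110),.2,(84,278))),
 ("tip-y",s((290,215),.2,(174,32)),s((145,110),.2,(216,258))),
 ("root+y",s((290,215),.2,(302,280)),s((145,110),.2,(60,80))),
 ("root-y",s((290,215),.2,(148,258)),s((145,110),.2,(190,58))),
 ("band",s((175,200),.25,(198,138)),s((240,125),.22,(207,178)))]:
    print(n,*tri([(S,a),(T,b)]))
k=1.5625
for q in [(449,232),(441,310)]: print("bone end",onz(T,np.array(q)/k,.04))
W=r.camera_model("wrist");K,R,t=P(W);st=r.get_state();Ro=st["orientation"]
print(W["fx"],"cam in tool",Ro.T@(-R.T@t-st["tcp_pos"]),"\ncam axes in tool\n",Ro.T@R.T)
E
```

```text
bar+y [ 0.54915737 -0.2498525   0.15730262] 0.0006762769497312163
bar-y [ 0.52618518 -0.37268535  0.14837973] 0.0057851562226030745
tip+y [0.54217937 0.30956211 0.20382706] 0.0017558018419349833
tip-y [0.55160709 0.24319069 0.20085889] 0.0010336984727339984
root+y [0.65242327 0.32831029 0.18535769] 0.0017174672495962413
root-y [0.66338142 0.26129509 0.18293442] 0.0022802334391252765
band [ 0.57253754 -0.01472056  0.04780804] 0.0031175633623814598
bone end [ 0.62261806 -0.02479251  0.04      ]
bone end [ 0.47291357 -0.00410717  0.04      ]
290.741151109912 cam in tool [-0.16253314  0.0008904  -0.06632418] 
cam axes in tool
 [[-1.03659862e-03 -2.60723993e-01  9.65412826e-01]
 [ 9.99999462e-01 -2.91577869e-04  9.94990633e-04]
 [ 2.20750836e-05  9.65413339e-01  2.60724155e-01]]
```

Lengths check out: bar 125 mm, prong gap 67 mm, prong length 112 mm. Next I'll check reachability for both jaw flips, then look with the wrist camera over the bone.

```bash
cat >> h.py <<'E'
def Rz(a): return np.array([[np.cos(a),-np.sin(a),0],[np.sin(a),np.cos(a),0],[0,0,1.]])
def Ry(a): return np.array([[np.cos(a),0,np.sin(a)],[0,1,0],[-np.sin(a),0,np.cos(a)]])
def tool(G,s):  # tool orientation gripping a gauge with axes G (cols)
    x=-G[:,2]; y=s*G[:,0]; return np.column_stack([x,y,np.cross(x,y)])
d=np.deg2rad
Gcr=lambda yaw: Rz(d(yaw))@Ry(d(-30))
E
python3 - <<'E'
from rig import r
from h import *
np.set_printoptions(precision=2,suppress=True)
bar=np.array([.538,-.311,.155]);G=Gcr(-10.6)
for s in (1,-1):
    for n,p,g in [("cr pre",bar+.12*G[:,2],G),("cr",bar,G),("bone hi",[.5725,-.015,.35],Rz(d(-7.9))),("bone",[.5725,-.015,.153],Rz(d(-7.9))),
      ("hook out",[.46,.262,.235],Rz(d(9))),("hook",[.5745,.281,.19],Rz(d(9)))]:
        print(s,n,r.solve_ik(np.array(p)+0,tool(g,s)))
E
```

```text
1 cr pre [-0.46 -0.16  0.99  2.09 -0.08  0.64  0.42]
1 cr [-0.19  0.25  0.86  2.11 -0.86  0.53  1.11]
1 bone hi [-0.7   0.25  0.82  1.53 -0.18  1.44 -0.01]
1 bone [-0.61  0.39  0.71  1.81 -0.29  1.05  0.08]
1 hook out [-0.97  0.17  0.42  1.8  -0.08  1.18 -0.37]
1 hook [-0.83  0.42  0.42  1.6  -0.18  1.16 -0.21]
-1 cr pre [ 0.99 -0.04 -0.36  2.07 -0.38  0.67 -2.46]
-1 cr [-0.46  0.45  1.28  2.12 -1.18  0.73 -1.78]
-1 bone hi [ 0.83  0.35 -1.16  1.49  0.32  1.51  2.68]
-1 bone [ 0.81  0.54 -1.15  1.77  0.53  1.19  2.5 ]
-1 hook out [-0.59  0.16 -0.01  1.79  0.    1.19  2.7 ]
-1 hook [-0.45  0.4  -0.1   1.59  0.04  1.16  2.74]
```

```bash
python3 - <<'E'
from rig import r
from h import *
import pickle
def shot(n):
    m=r.camera_model("wrist"); im=r.capture("wrist"); cv2.imwrite(f"pics/{n}.png",im); pickle.dump(m,open(f"pics/{n}.pkl","wb"))
p=r.get_state()["tcp_pos"]; p[2]=.38; r.move_straight(p,velocity=.2); print(r.get_state()["time_s"])
r.move_ptp([.57,.33,.38],tool(Rz(d(9)),1)); shot("whook"); print(r.get_state()["time_s"])
r.move_ptp([.572,.035,.33],tool(Rz(d(-7.9)),1)); shot("wbone"); print(r.get_state()["time_s"])
G=Gcr(-10.6); bar=np.array([.538,-.311,.155])
r.move_ptp(bar+.13*G[:,2],tool(G,1)); shot("wg"); print(r.get_state())
E
cat > mk.py <<'E'
import cv2,sys
im=cv2.imread(f"pics/{sys.argv[1]}.png");cv2.imwrite(f"pics/{sys.argv[1]}_v.png",cv2.resize(im,(800,600),interpolation=cv2.INTER_CUBIC))
E
for n in whook wbone wg; do python3 mk.py $n; done
```

```text
1.0917
2.725
3.925
{'time_s': 5.3167, 'qpos': array([-0.67133297, -0.30479413,  1.09305308,  2.08967337,  0.20066076,
        0.68947801,  0.16840936]), 'joint_vel': array([0.00071472, 0.00334316, 0.00223583, 0.00292805, 0.00186663,
       0.00259649, 0.00242646]), 'joint_torque': array([ 2.58510523e-01,  2.86289267e+00, -6.77297607e+00, -2.61465025e+01,
       -1.84863880e-01, -1.98909022e+00, -6.32818737e-04]), 'tcp_pos': array([ 0.47572196, -0.29819765,  0.26879748]), 'orientation': array([[ 0.49254832,  0.85109414, -0.18175512],
       [-0.09246182, -0.15648753, -0.9833425 ],
       [-0.86535944,  0.5011491 ,  0.00161605]]), 'force': array([ 0.43104365, -0.51631929, -0.59018138]), 'torque': array([ 0.08383843,  0.43454433, -0.01495351]), 'width': 0.9961904999011648}
```

View pics/wbone_v.png

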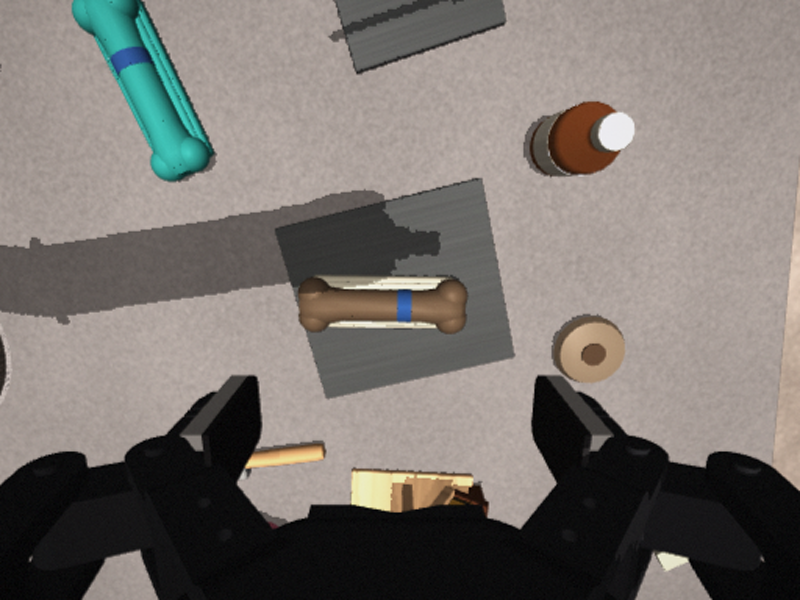

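View pics/wg_v.png

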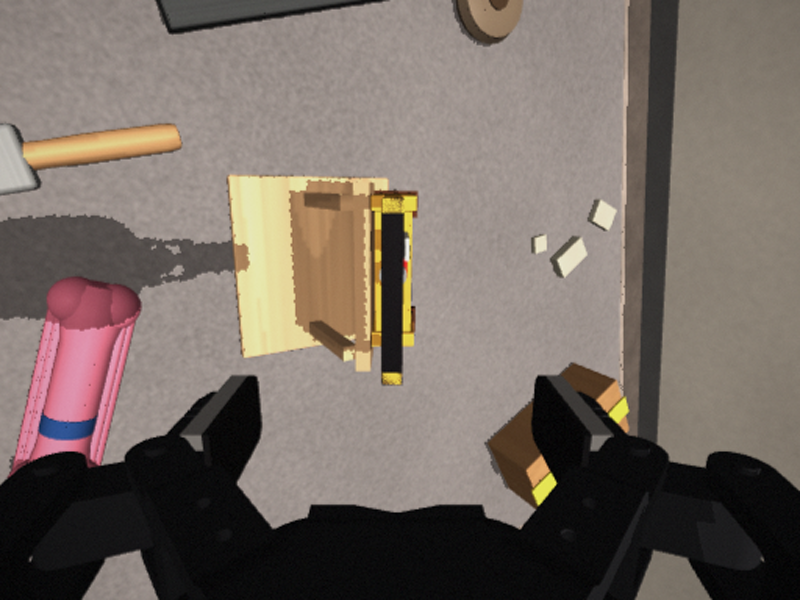

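View pics/whook_v.png

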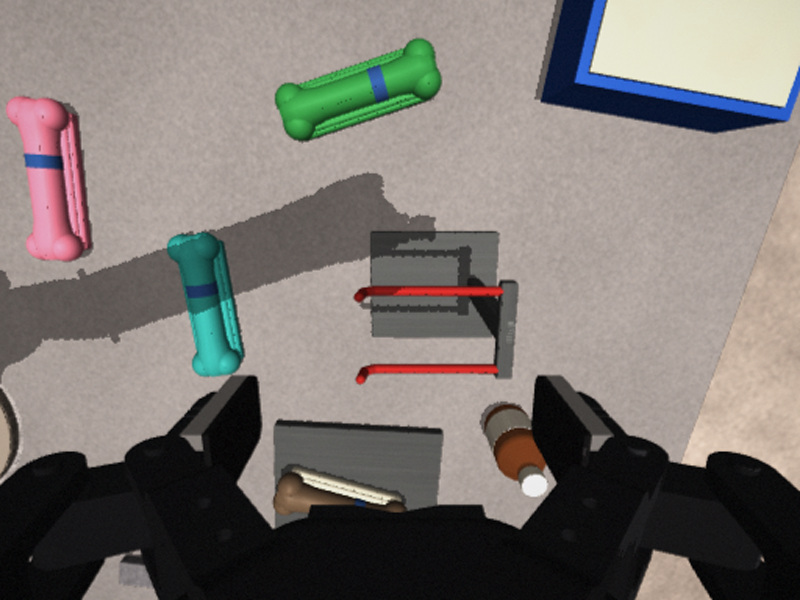

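Wrist views, in 800 px scale:
- **Bone:** the band is at (404,306) and the bone lies along the image row.
- **Gauge:** the bar is at column 392, rows 197–384, between the open fingers.
- **Hook:** the prongs are on rows 292 and 369, with tips at column ~360.

I'll turn these into positions.

```bash
python3 - <<'E'
from h import *
import pickle
np.set_printoptions(precision=4,suppress=True)
S,T=pickle.load(open("cams.pkl","rb")); k=1.5625
L=lambda n: pickle.load(open(f"pics/{n}.pkl","rb"))
wb,wh,wg=L("wbone"),L("whook"),L("wg")
q=lambda m,p,z: onz(m,np.array(p)/k,z)
print("band",q(wb,(404,306),.055),"ends",q(wb,(313,305),.055),q(wb,(453,306),.055))
for c in [(276,228),(482,179),(513,356),(327,397)]: print("plate",q(wb,c,.016))
for c in [(372,292),(500,291),(370,369),(497,369)]: print("prong",q(wh,c,.186))
for c in [(358,297),(360,379)]: print("tip",q(wh,c,.208))
for c in [(485,410),(612,130)]: pass
print("amm",q(wb,(592,353),.022),"bottle cap",q(wb,(615,130),.13))
s=lambda o,k,p: np.array(o)+np.array(p)*k
obs=[(wg,np.array((392,197))/k,1),(wg,np.array((392,384))/k,-1),(S,s((90,155),.22,(241,98)),1),(S,s((90,155),.22,(88,34)),-1)]
def pts(x,sg): 
    return x[:3]+Gcr(x[3])@np.array([0,sg*.062,.011])
f=lambda x: np.concatenate([(proj(m,pts(x,g))[0]-u) for m,u,g in obs])
o=least_squares(f,[.538,-.311,.155,-10.6],x_scale=[.01,.01,.01,1]); print(o.x,o.fun)
o2=least_squares(lambda x:f(x)[:4],[.538,-.311,.155,-10.6],x_scale=[.01,.01,.01,1]); print("wrist only",o2.x)
E
```

```text
band [ 0.5739 -0.0126  0.055 ] ends [0.4842 0.0006 0.055 ] [ 0.6224 -0.0191  0.055 ]
plate [0.4524 0.0779 0.016 ]
plate [0.6685 0.0982 0.016 ]
plate [ 0.6867 -0.0966  0.016 ]
plate [ 0.4719 -0.1182  0.016 ]
prong [0.5525 0.3131 0.186 ]
prong [0.654  0.3305 0.186 ]
prong [0.5606 0.247  0.186 ]
prong [0.6663 0.2642 0.186 ]
tip [0.5429 0.3129 0.208 ]
tip [0.5538 0.2466 0.208 ]
amm [ 0.772  -0.1023  0.022 ] bottle cap [0.7493 0.1215 0.13  ]
[  0.5393  -0.3131   0.1507 -10.4367] [-0.1302  0.2812  0.2127 -0.2682  0.7353  1.2432 -0.4462 -1.4949]
wrist only [  0.5387  -0.3127   0.1517 -10.6241]
```

All sources agree to about 2–3 mm: band at (0.574,-0.0125) yaw -8°, hook yaw 9.4°, seat ≈(0.5755,0.283), bar centre (0.539,-0.313,0.151). I'll grasp, lift along the gauge's axis and check.

```bash
cat > g1.py <<'E'
from rig import r
from h import *
import pickle
np.set_printoptions(precision=4,suppress=True)
G=Gcr(-10.5); bar=np.array([.539,-.313,.151]); O=tool(G,1); pz=r.pinch_z
tcp=lambda c,O: np.array(c)+pz*O[:,0]
def st(t):
    s=r.get_state(); print(t,round(s["time_s"],2),s["tcp_pos"],s["force"],round(s["width"],3))
r.gripper_to(.6,60)
r.move_straight(tcp(bar+.08*G[:,2],O),O,velocity=.15)
r.move_straight(tcp(bar,O),velocity=.1); st("at")
r.gripper_to(0,60); st("shut")
r.move_straight(tcp(bar+.15*G[:,2],O),velocity=.1); st("lift")
U=tool(Rz(d(-8)),1)
r.move_straight(tcp([.56,-.2,.30],U),U,velocity=.15); r.wait(.3); st("upright")
m=r.camera_model("wrist"); cv2.imwrite("pics/held.png",r.capture("wrist")); pickle.dump(m,open("pics/held.pkl","wb"))
cv2.imwrite("pics/helds.png",r.capture("scene"))
a=cv2.imread("pics/held.png");b=cv2.imread("pics/helds.png")
cv2.imwrite("pics/held_v.png",np.vstack([cv2.resize(a,(400,300)),cv2.resize(b[100:250,60:260],(400,300))]))
E
python3 g1.py
```

```text
Traceback (most recent call last):
  File "g1.py", line 10, in <module>
    r.move_straight(tcp(bar+.08*G[:,2],O),O,velocity=.15)
    ~~~~~~~~~~~~~~~^^^^^^^^^^^^^^^^^^^^^^^^^^^^^^^^^^^^^^
rig.MotionError: the arm cannot follow that straight line within its joint ranges
```

```bash
python3 - <<'E'
from rig import r
from h import *
np.set_printoptions(precision=2,suppress=True)
G=Gcr(-10.5); bar=np.array([.539,-.313,.151])
for s in (1,-1):
  O=tool(G,s)
  for h in (.15,.12,.1,.08,.06,.04,.02,0): print(s,h,r.solve_ik(bar+h*G[:,2]+r.pinch_z*O[:,0],O))
E
```

```text
1 0.15 [-0.68 -0.3   1.11  2.09  0.2   0.68  0.18]
1 0.12 [-0.83 -0.26  1.28  2.11  0.15  0.61  0.23]
1 0.1 [-0.97 -0.23  1.44  2.11  0.11  0.56  0.26]
1 0.08 [-0.03  0.07  0.65  2.11 -0.49  0.55  0.79]
1 0.06 [-0.02  0.12  0.65  2.11 -0.58  0.52  0.87]
1 0.04 [ 0.16  0.15  0.45  2.11 -0.6   0.48  0.89]
1 0.02 [ 0.16  0.19  0.45  2.11 -0.68  0.46  0.95]
1 0 [ 0.16  0.24  0.45  2.1  -0.76  0.44  1.03]
-1 0.15 [-0.08 -0.11  0.66  2.09 -0.22  0.67 -2.59]
-1 0.12 [-0.23 -0.04  0.83  2.1  -0.31  0.61 -2.51]
-1 0.1 [-0.35  0.02  0.97  2.11 -0.42  0.58 -2.41]
-1 0.08 [-0.45  0.11  1.11  2.11 -0.61  0.58 -2.23]
-1 0.06 [-0.48  0.23  1.2   2.12 -0.84  0.62 -2.03]
-1 0.04 [-0.47  0.35  1.25  2.12 -1.04  0.68 -1.87]
-1 0.02 [-0.47  0.5   1.31  2.12 -1.23  0.78 -1.73]
-1 0 [-0.44  0.57  1.29  2.11 -1.32  0.81 -1.68]
```

```bash
python3 - <<'E'
from rig import r
from h import *
np.set_printoptions(precision=3,suppress=True)
G=Gcr(-10.5); bar=np.array([.539,-.313,.151]);O=tool(G,1)
q=r.solve_ik(bar+.08*G[:,2]+r.pinch_z*O[:,0],O)
q[1]-=.2; r.move_j(q); print(r.get_state()["tcp_pos"],r.get_state()["time_s"])
p=bar+.11*G[:,2]+r.pinch_z*O[:,0]
print(r.solve_ik(p,O)); 
r.move_ptp(p,O); print(r.get_state()["qpos"])
for h in (.08,.04,0): print(h,r.solve_ik(bar+h*G[:,2]+r.pinch_z*O[:,0],O))
E
python3 g1.py
```

```text
[ 0.509 -0.308  0.304] 6.525
[ 0.002 -0.007  0.605  2.101 -0.37   0.594  0.686]
[-0.    -0.007  0.606  2.101 -0.371  0.593  0.687]
0.08 [ 0.006  0.064  0.613  2.108 -0.485  0.547  0.787]
0.04 [ 0.022  0.161  0.607  2.11  -0.656  0.497  0.938]
0 [ 0.054  0.255  0.577  2.105 -0.831  0.458  1.09 ]
at 8.43 [ 0.5483 -0.3152  0.1357] [ 0.0933 -0.8068  0.0976] 0.601
shut 8.86 [ 0.548  -0.3147  0.1355] [-4.6873  1.5869  5.6216] 0.144
lift 10.51 [ 0.4742 -0.3008  0.2639] [ 0.0462  0.654  -4.7916] 0.147
upright 11.85 [ 0.5594 -0.2005  0.2817] [ 0.0684  0.1157 -4.5384] 0.141
```

View pics/held_v.png

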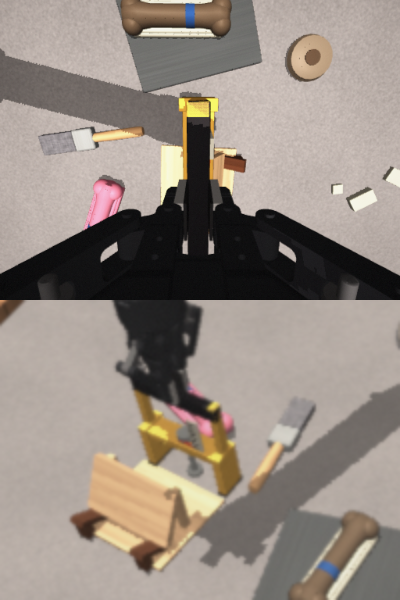

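The gauge is held upright and the force reads 4.6 N, which matches 0.47 kg. The bar's +y end shows at about (198,97) in the wrist tile. I'll get the in-hand offset along the bar from that, then lower over the band.

```bash
cat > g2.py <<'E'
from rig import r
from h import *
import pickle
np.set_printoptions(precision=4,suppress=True)
m=pickle.load(open("pics/held.pkl","rb")); pz=r.pinch_z
Gz=Rz(d(-8)); U=tool(Gz,1); tcp=lambda c: np.array(c)+pz*U[:,0]
s=r.get_state(); c=s["tcp_pos"]-pz*U[:,0]
im=cv2.imread("pics/held.png").astype(int); col=253
yel=(im[:,:,2]>140)&(im[:,:,0]<90)&(im[:,:,1]>100); rows=np.where(yel[100:220,col-4:col+5].sum(1)>5)[0]+100; print("yellow rows",rows[0],rows[-1])
e=onz(m,(col,rows[0]),c[2]+.011); off=Gz.T@(e-c); print("end offset from grasp (expect y .062)",off)
dy=off[1]-.062; print("bar centre offset along gauge y",dy); np.save("dy.npy",dy)
E
cat > g3.py <<'E'
exec(open("g2.py").read())
def st(t):
    s=r.get_state(); print(t,round(s["time_s"],2),s["tcp_pos"],s["force"],round(s["width"],3)); return s
band=np.array([.574,-.0125,0]); c=band-Gz[:,1]*dy
z=lambda h: tcp(c+np.array([0,0,.016+.137+h]))
r.move_straight(z(.12),U,velocity=.15); st("over")
r.move_straight(z(.03),velocity=.12); st("foot near")
r.move_straight(z(.006),velocity=.05); s0=st("6mm")
for h in (.003,.001,-.001,-.002,-.003,-.004,-.005,-.006):
    r.move_straight(z(h),velocity=.02); r.wait(.1); s=st(h)
    if s["force"][2]>3: break
cv2.imwrite("pics/pl.png",r.capture("scene")); cv2.imwrite("pics/plw.png",r.capture("wrist")); cv2.imwrite("pics/plt.png",r.capture("top"))
a=cv2.imread("pics/pl.png")[160:280,150:310];b=cv2.imread("pics/plw.png")
cv2.imwrite("pics/pl_v.png",np.vstack([cv2.resize(a,(480,360),interpolation=cv2.INTER_CUBIC),cv2.resize(b,(480,240))]))
E
python3 g2.py
```

```text
yellow rows 131 131
end offset from grasp (expect y .062) [-0.0006  0.0609  0.011 ]
bar centre offset along gauge y -0.0011066154049460333
```

```bash
python3 g3.py
```

```text
yellow rows 131 131
end offset from grasp (expect y .062) [-0.0006  0.0609  0.011 ]
bar centre offset along gauge y -0.0011066154049460333
over 13.38 [ 0.5742 -0.013   0.2545] [ 0.6196 -0.5438 -4.1163] 0.144
foot near 14.28 [ 0.5744 -0.0116  0.1651] [-1.6639  0.1867 -3.5207] 0.144
6mm 14.91 [ 0.5746 -0.0115  0.1405] [ 1.2274  0.3544 -0.8666] 0.141
0.003 15.31 [ 0.5744 -0.0114  0.1375] [ 0.4387  0.0193 -1.5309] 0.142
0.001 15.66 [ 0.5743 -0.0114  0.1353] [ 0.7585 -0.8524 -0.7136] 0.142
-0.001 16.01 [ 0.5744 -0.0116  0.1335] [ 0.4385 -0.2052  0.0409] 0.143
-0.002 16.36 [ 0.5747 -0.0121  0.1333] [ 0.0236 -1.2058  5.55  ] 0.144
```

View pics/pl_v.png

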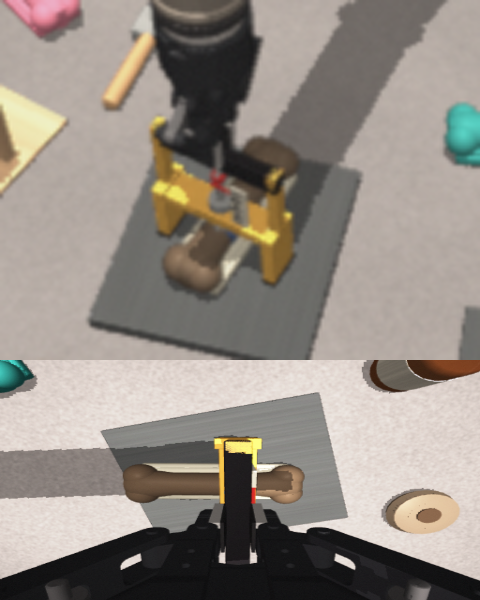

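The gauge stands astride the bone, with contact at the predicted height. I'll compare the modelled leg corners and foot with the scene picture.

```bash
python3 - <<'E'
from rig import r
from h import *
import pickle
np.set_printoptions(precision=1,suppress=True)
S,T=pickle.load(open("cams.pkl","rb")); dy=float(np.load("dy.npy"))
r.gripper_to(.5); r.wait(1.2); s=r.get_state(); print(s["time_s"],s["force"],s["width"])
im=r.capture("scene"); cv2.imwrite("pics/rel.png",im)
W=r.camera_model("wrist"); wi=r.capture("wrist")
cr=cv2.resize(im[180:260,190:270],(560,560),interpolation=cv2.INTER_CUBIC)
wc=cv2.resize(wi[120:240,180:340],(560//7*3,180))
Gz=Rz(d(-8)); o=np.array([.574,-.0125,.016])
for x in (.018,-.018):
  for y in (-.062,-.05,.05,.062):
    for z,col in ((0,(255,0,255)),(.148,(0,255,0))):
      if z==.148 and (x<0 or abs(y)<.06): continue
      u=proj(S,o+Gz@np.array([x if z==0 else 0,y,z]))[0]; p=(u+.5-[190,180])*7-.5
      cv2.circle(cr,tuple(int(v) for v in p),3,col,-1)
p=(proj(S,[.574,-.0125,.055])[0]+.5-[190,180])*7-.5; cv2.circle(cr,tuple(int(v) for v in p),4,(0,0,0),1)
cv2.imwrite("pics/rel_v.png",cr)
E
```

```text
18.1083 [-1.  -0.5 -0.4] 0.4979346968680698
```

View pics/rel_v.png

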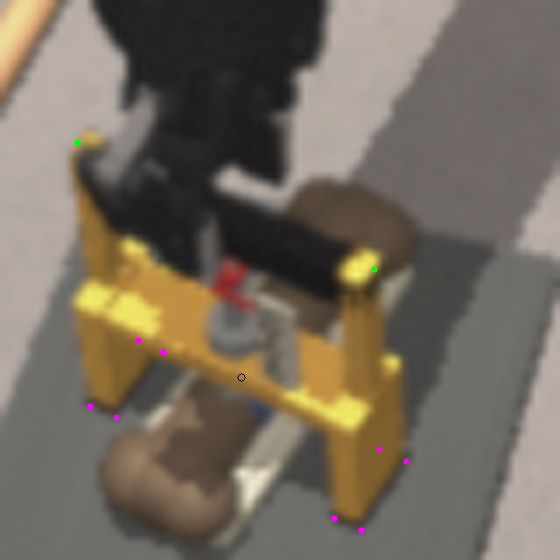

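The overlay fits the legs and cap ends to about 1 image pixel (2–3 mm). The gauge has stood free for over 1 s. I'll regrasp, lift and go round in front of the hook to the threading pose.

```bash
cat > g4.py <<'E'
from rig import r
from h import *
import pickle
np.set_printoptions(precision=4,suppress=True)
pz=r.pinch_z; dy=float(np.load("dy.npy"))
def st(t):
    s=r.get_state(); print(t,round(s["time_s"],2),s["tcp_pos"],s["force"],round(s["width"],3)); return s
H=Rz(d(9.4)); U=tool(H,1); seat=np.array([.5755,.283,.186])
hp=lambda x,z: seat+H@np.array([x,-dy,z])+pz*U[:,0]
E
python3 - <<'E'
from g4 import *
r.gripper_to(0,60); st("grip")
p=r.get_state()["tcp_pos"]; O=r.get_state()["orientation"]
r.move_straight(p+[0,0,.01],velocity=.04); st("up1")
r.move_straight(p+[0,0,.17],velocity=.15)
r.move_straight([.45,.13,p[2]+.17],U,velocity=.18)
q=hp(-.09,.049); r.move_straight([q[0],q[1],p[2]+.17],velocity=.15)
r.move_straight(q,velocity=.12); r.wait(.3); st("threading")
im=r.capture("scene"); w=r.capture("wrist")
cv2.imwrite("pics/th_v.png",np.vstack([cv2.resize(im[120:270,280:480],(480,360),interpolation=cv2.INTER_CUBIC),cv2.resize(w,(480,240))]))
E
```

```text
grip 18.58 [ 0.5743 -0.0114  0.1325] [-0.0241  0.1151  1.2165] 0.144
up1 18.99 [ 0.5742 -0.0114  0.1426] [ 0.1515  0.2392 -1.6041] 0.14
threading 23.68 [0.4868 0.2696 0.2169] [-0.1852 -0.385  -3.9272] 0.14
```

View pics/th_v.png

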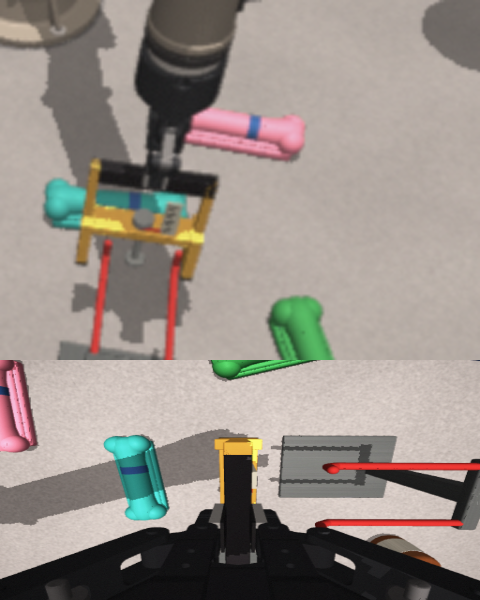

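The gauge is upright in front of the hook, with both prong tips between its posts. I'll thread, lower onto the prongs, release and withdraw upward.

```bash
python3 - <<'E'
from g4 import *
for x in (-.05,-.02,.012):
    r.move_straight(hp(x,.049),velocity=.08); s=st(x)
    if np.linalg.norm(s["force"]-[0,0,-4.5])>6: raise SystemExit("contact")
r.move_straight(hp(.012,.016),velocity=.06); st("16mm")
for h in (.013,.012,.011,.010,.009,.008,.007):
    r.move_straight(hp(.012,h),velocity=.03); r.wait(.1); s=st(h)
    if s["force"][2]>0: break
else: raise SystemExit("no contact")
r.gripper_to(.45); r.wait(.3); st("open")
p=r.get_state()["tcp_pos"]; r.move_straight(p+[0,0,.15],velocity=.1); st("away"); r.wait(1)
im=r.capture("scene"); w=r.capture("wrist")
cv2.imwrite("pics/end_v.png",np.vstack([cv2.resize(im[120:270,250:450],(480,360),interpolation=cv2.INTER_CUBIC),cv2.resize(w,(480,240))]))
E
```

```text
-0.05 24.43 [0.5256 0.2759 0.216 ] [ 0.605  -0.3438 -3.2857] 0.14
-0.02 24.96 [0.5552 0.2807 0.2161] [-0.0329  0.6691 -4.8375] 0.14
0.012 25.51 [0.5867 0.286  0.216 ] [-0.1154  0.4909 -4.3027] 0.144
16mm 26.21 [0.5873 0.2861 0.1833] [-1.0268 -0.2808 -3.7529] 0.145
0.013 26.56 [0.5872 0.2861 0.1805] [-0.3522  0.9899 -3.8925] 0.147
0.012 26.91 [0.5871 0.2861 0.1793] [-0.533   0.0714 -4.1871] 0.141
0.011 27.26 [0.5872 0.286  0.1783] [-0.4761 -0.5024 -4.6701] 0.141
0.01 27.61 [0.5872 0.286  0.1773] [ 0.472   0.4265 -4.9021] 0.142
0.009 27.96 [0.5873 0.2862 0.1765] [ 1.5069  0.4196 -3.3228] 0.145
0.008 28.31 [0.5874 0.2862 0.1764] [-2.8134 -0.8758  5.4844] 0.143
open 28.98 [0.5872 0.2861 0.1752] [ 0.1665 -0.5677  0.3387] 0.442
away 30.63 [0.5868 0.2859 0.3244] [0.0628 0.0169 1.1136] 0.46
```

View pics/end_v.png

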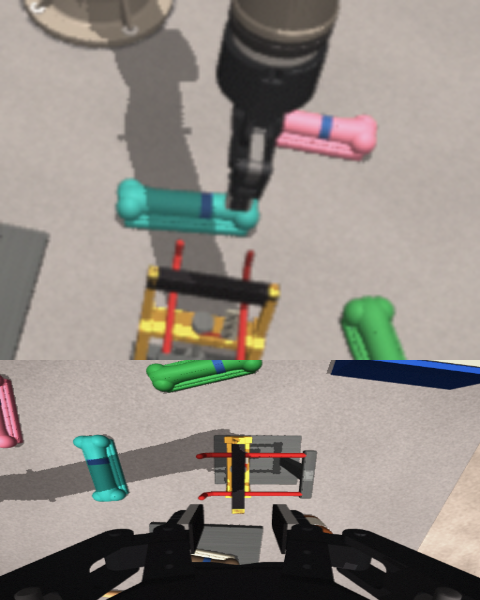

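It hangs across both prongs with the gripper clear above. As a last check, I'll look for movement between two frames and for any fossil shift against the first picture, then hand in.

```bash
python3 - <<'E'
from rig import r
import cv2,numpy as np
a=r.capture("scene"); r.wait(.5); b=r.capture("scene")
d=cv2.absdiff(a,b)[150:290,280:400]; print("diff",d.mean(),d.max())
c=lambda im:(lambda h:np.argwhere((h[210:260,200:250,0].astype(int)-h[210:260,200:250,2]>60)).mean(0))(im)
print("band px before/after",c(cv2.imread("pics/scene0.png")),c(b))
r.job_done(); print(r.get_state()["time_s"])
E
```

```text
diff 0.504484126984127 5
band px before/after [23.71428571 23.94285714] [23.75       23.91666667]
the job is handed in; nothing more can be done
the job is handed in; nothing more can be done
```

The gauge was read on the bone and now hangs across both red prongs. I let go, backed clear and handed the job in shortly after 32 s of the allowed 64 s. The interface gave no verdict.

- **Grasp:** I gripped the black bar along the gauge's own tilt and drew it out of the cradle. The arm could not follow my first straight line to the grasp, so I changed the arm's joint configuration before reaching in.
- **Reading:** I stood the gauge astride the bone and let go of it for over 1 s. The legs met the plate at the predicted height. A model drawn over the scene picture matched the legs and the foot's place on the blue band to about 1 pixel (2–3 mm). The foot reading itself cannot be read through the interface, so the 39 mm is inferred from that.
- **Hanging:** I threaded the prongs through the window without contact. The bar met the prongs about 2 mm below the predicted height, which is within the calibration error.
- **Last checks:**
  - Two frames 0.5 s apart differed only by image noise, so the gauge hangs still.
  - The blue band moved less than 0.1 pixel from the first picture, so the fossil did not shift.
  - I did not measure the bottle, ammonite and brush again, but the arm never went near them.

No final check failed or disagreed.

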